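# Stock the test tray, then hold the test tweezers at the marked gap

### The job

One capacitor stands in the grey tray: make it three by standing two more from the mat upright in it, and leave the spare one and the other bits on the bench where they are. Then pick up the sprung test tweezers by their rubber pads and squeeze until the index pin on the moving blade is in line with the pointer of the rider on the crossbar, the marked gap for the meter's zeroing. Finish while still holding them steady at that gap, level, about 12 cm above the bench with the tips above the middle of the tray; do not let go.

Things in the scene. Friction and masses are not known exactly. Their poses are not given: they have to be found in the camera images.
- cap_a_mid (a point): capacitor: black upright cylinder with aluminium top, 25 mm diameter, 40 mm high, about 40 g; point at its centre, 20 mm above its underside. Starts standing on the mat (top of mat 2 mm above the table).
- cap_b_mid (a point): capacitor: black upright cylinder with aluminium top, 25 mm diameter, 40 mm high, about 40 g; point at its centre, 20 mm above its underside. Starts standing on the mat (top of mat 2 mm above the table).
- cap_c_mid (a point): capacitor: black upright cylinder with aluminium top, 25 mm diameter, 40 mm high, about 40 g; point at its centre, 20 mm above its underside. Starts standing on the mat (top of mat 2 mm above the table).
- cap_in_mid (a point): capacitor: black upright cylinder with aluminium top, 25 mm diameter, 40 mm high, about 40 g; point at its centre, 20 mm above its underside. This one already stands in the tray, nearer its -x end and near the middle of its width.
- tray_in (a point): grey open tray, fixed, outside 160 mm (its x) by 110 mm (its y) by 16 mm high, walls and floor 3 mm thick; point at the centre of its inner floor, 5 mm above the table; x along its length, z up.
- tweezers_grip (a point): point midway between the tweezers' two rubber finger pads, 10 mm above the underside; x towards the tips, y across the blades towards the fixed one, z up. Pads 44 mm long (x), 20 mm high, 40 mm over the middle of their outer faces when relaxed; pinched across y they give way against the spring: 7 N at first, about 12 N in the middle of the rider's range. The width shrinks 0.64 mm per mm of pin travel.
- tweezers_tips (a point): point on the tweezers' centre line at the tips' end, 82 mm ahead (+x) of tweezers_grip, same height and axes.
- blade (a joint): squeeze angle of the moving blade (the -y one), rad: 0 relaxed, 0.19 tips shut; grows as the pads are pinched; springs back to 0. Hinge axis vertical, 100 mm behind tweezers_grip.
- rider (a joint): position of the rider along the crossbar, m: distance of its pointer from the relaxed pin's place, towards the fixed blade (+y). Set by the last user, between 8 and 22 mm; it stays put. The pin, 156 mm ahead of the hinge, travels about 0.156 x sin(blade) towards +y: in line when that equals rider.
- index_pin (a point): top of the thin dark upright pin on the moving blade's steel tip, 56 mm ahead of tweezers_grip and 18 mm to -y when relaxed, 14 mm above it.
- pointer (a point): front point of the small aluminium rider (8 x 7 x 5 mm) on the crossbar, 54 mm ahead of tweezers_grip; its axes are those of the tweezers. The pin is in line with it when both have the same place along the tweezers' y.
- heatsink: bystander, loose: finned aluminium heat sink, 34 x 34 x 20 high mm; origin at its underside. Leave alone.
- toroid: bystander, loose: copper-coloured ring inductor lying flat, 36 across, 14 high mm; origin at its underside. Leave alone.
- relay: bystander, loose: grey relay block, 30 x 20 x 24 high mm; origin at its underside. Leave alone.
- dispenser: bystander, loose: white round jar with steel cap, 60 across, 110 high mm; origin at its underside. Leave alone.
- screwdriver: bystander, loose: screwdriver lying down, 160 long mm; origin at its underside. Leave alone.
- tweezers: loose spring test tweezers, about 100 g, 206 mm long, lying flat on the mat: two blades joined at a white rear housing, black arms, rubber pads, steel and brass tips. Origin on the underside below tweezers_grip, same axes. A steel crossbar lies over the blades 46 mm ahead (+x) of the origin; top of its rider 26 mm above the underside. Balances at about the middle of the pads.
There are look-alikes about, which are no part of the job. What is shaped like the part that bears cap_b_mid but purple is not meant.

How it is judged:
By the outcome, as a careful person would: the job done as asked, in the order asked, and still so for the second after the job is handed in, while the arm keeps its last pose, push and grip.
It also fails if it takes over 67 s, if anything falls off the work surface, if the arm or the gripper's body presses on something with over 40 N, if the wrist force passes 120 N, or if a joint passes its speed limit or range.

### The arm

A 6-joint arm with a two-finger parallel gripper is mounted at the origin on the work surface. World frame = base frame: x ahead of the robot, y to its left, z up, the work surface at z = 0. Lengths are in mm, angles in rad, forces in N, time in s.
With the tool pointing down it reaches from about 300 to 875 mm from the base axis. Payload 6.4 kg.
Tool frame: the origin (TCP) lies at the very end of the fingers, on their centre line; the grasp point (between the pads) lies 19 mm behind it (manip.tcp_to_grasp is the distance from the TCP to the grasp point, in mm); z points along the fingers, y is the direction in which the jaws open and shut (so a half turn about z gives the same grasp; the last joint's range is limited). The gripper opens to 85 mm and grips with 20 to 120 N. Pads are 22 mm wide; open, the fingers measure 114 mm over their backs; the gripper's body (76 mm by 85 mm) begins 54 mm behind the grasp point. The pads swing forward as they close: fully open they stand 13 mm farther back than shut.
Start: joints at [1.144, 0.181, 1.607, -0, 1.354, -0.206], TCP at [125.918, 561.058, 231.288] pointing down, gripper open.
Joint ranges: [-2.99, 2.99], [-0.89, 2.07], [0.3, 2.58], [-1.14, 4.28], [0, 2.63], [-3.12, 3.12]. Speed limits (rad/s): [2.57, 2.57, 3.01, 3.14, 3.14, 3.14].

### API

Orientations are given as a rotation vector (axis times angle).
In Python, from plant import manip gives the robot as it stands.
- The arm moves only by the shell command python3 -m pendant 'ROWS'. ROWS is JSON, a list of rows, each an object with "fingers": the closure, from -1 (fully open) to 1 (shut), so that 0 is half open; "xyz": the shift along the world's x, y, z as a fraction of full scale, a list of three; "delta_rot": the turn, a rotation vector about the world's x, y, z as a fraction of full scale, a list of three. In form: [{"fingers": fingers, "xyz": [tx, ty, tz], "delta_rot": [wx, wy, wz]}, ...]. A call has 1 to 20 rows; each row is the pose to reach, as a shift and turn from the pose commanded when the call began, turning the shorter way round; what a row does not reach only later rows make up. Full scale, the value 1, is 120 mm for a shift and 360 degrees for a turn. A row lasts 1/10 s, in which the tool goes at most 50 mm and 8.59 degrees, less where a joint would pass 70% of its speed; a pose out of reach is approached as far as the arm can. A call with a number of a shift or a turn outside -1 to 1 is refused whole. A call with a gripper value outside its range is refused whole. The fingers move at their own pace and stop on an object; the grip force is fixed at half the most. Time passes only in rows, so rows that repeat a pose let the fingers close. It gives the time, the measured TCP pose, the force and the opening at its end, in the units of the state.
- manip.state(): the state, without advancing time (a new reading comes with each control period).
- manip.grab_frame(name): name is "scene" or "side" or "wrist"; returns the picture (400x640x3 uint8, red, green, blue); there is no depth.
- manip.camera_params(name): a dict with "intrinsics" (3x3 intrinsics, pixels), "extrinsics" (4x4, takes a point from camera to world coordinates); the wrist camera has in their place "tool_from_camera" (4x4, takes a point from camera to tool coordinates, whose origin is the TCP and whose axes are the flange's). Camera axes: x right, y down, z forward; pixel columns grow to the right and rows downward; lengths in mm; the calibration is good to about 2 mm. A picture is of the moment at which its call begins: read the wrist's pose just before it. camera_params takes no time and is no camera call.
- manip.sign_off(): hands the job in, once; it reports no verdict.
The state is a dict: "time": time; "joint_positions": joint angles; "dq": joint speeds; "tau": joint torques, N m; "ee_pos": TCP position; "tcp_rot": TCP orientation; "ft_force": force on the tool from outside, world axes, zero at the start; "torque": the same for the moment, N m; "gripper_width": opening from 0.0 (shut) to 1.0 (fully open).
Only numpy, scipy, OpenCV 4.12 (cv2) and the standard library are available. Lean on these libraries where they do the work, as an engineer would, in place of code of your own. Each camera call takes 0.05 s, during which the arm holds its last target.

## Working session

There is one attempt and no reset: what is moved stays moved. The work goes in short steps, Python scripts to look and compute and a shell command to move; the robot and the scene stay as the last step left them, time stands still between calls to the robot, and variables do not carry over. Pictures are saved under pics/ and viewed, and the job is handed in when it is done.

```bash
ls; mkdir -p pics
python3 - <<'E'
from plant import manip
import cv2,numpy as np
print(manip.state(), manip.tcp_to_grasp)
for n in ["scene","side","wrist"]:
    im=manip.grab_frame(n); cv2.imwrite(f"pics/{n}0.png",im[:,:,::-1])
    print(n,{k:np.round(v,3).tolist() for k,v in manip.camera_params(n).items()})
E
```

```text
pics
{'time': 0.0, 'joint_positions': array([ 1.14368147e+00,  1.81533487e-01,  1.60802548e+00, -4.00741446e-05,
        1.35380150e+00, -2.06301195e-01]), 'dq': array([-5.87111803e-04, -1.49578442e-03,  6.35347673e-04,  8.66748187e-06,
        1.52380139e-03,  9.07668565e-05]), 'tau': array([-2.46575974e-04, -4.44887531e+01, -3.51330936e+01, -2.60715797e-04,
        9.27818357e-03, -1.01459926e-05]), 'ee_pos': array([125.69598734, 560.51537177, 230.37996108]), 'tcp_rot': array([-3.46078828e-01, -3.12195473e+00,  2.65748198e-03]), 'ft_force': array([0.43630246, 0.72847877, 0.51200913]), 'torque': array([-0.0350091 , -0.02944683, -0.01220459]), 'gripper_width': 0.9973612783169943} 18.700000000000003
scene {'intrinsics': [[369.357, 0.0, 317.812], [0.0, 369.357, 200.091], [0.0, 0.0, 1.0]], 'extrinsics': [[0.685, 0.494, -0.535, 963.634], [0.728, -0.482, 0.488, -341.483], [-0.017, -0.724, -0.69, 508.285], [0.0, 0.0, 0.0, 1.0]]}
side {'intrinsics': [[507.165, 0.0, 319.109], [0.0, 507.165, 208.015], [0.0, 0.0, 1.0]], 'extrinsics': [[-0.948, -0.254, 0.194, 419.47], [-0.319, 0.742, -0.589, 560.335], [0.006, -0.62, -0.785, 761.473], [0.0, 0.0, 0.0, 1.0]]}
wrist {'intrinsics': [[348.711, 0.0, 317.565], [0.0, 348.711, 203.868], [0.0, 0.0, 1.0]], 'tool_from_camera': [[-0.001, -0.948, -0.319, 81.505], [1.0, -0.001, -0.0, 0.059], [-0.0, -0.319, 0.948, -142.937], [0.0, 0.0, 0.0, 1.0]]}
```

View pics/scene0.png

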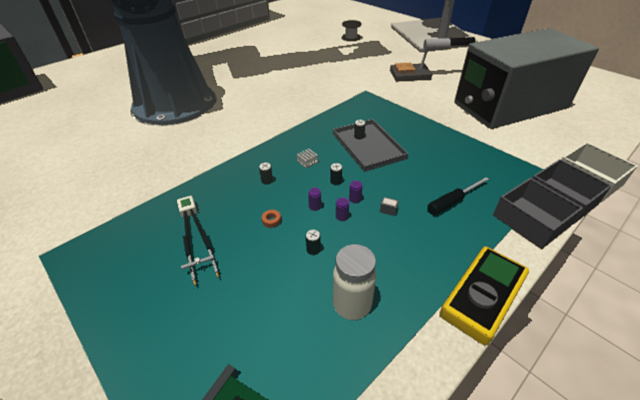

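View pics/side0.png

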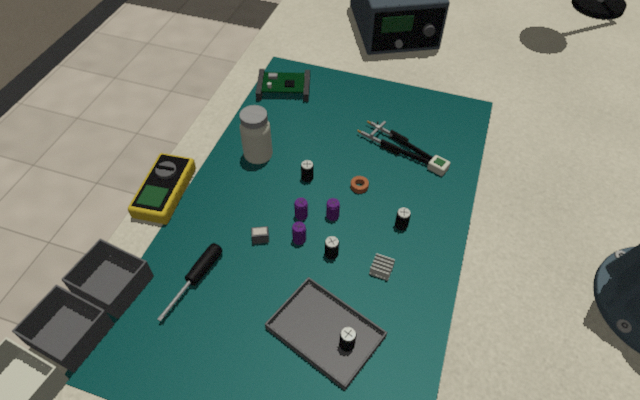

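View pics/wrist0.png

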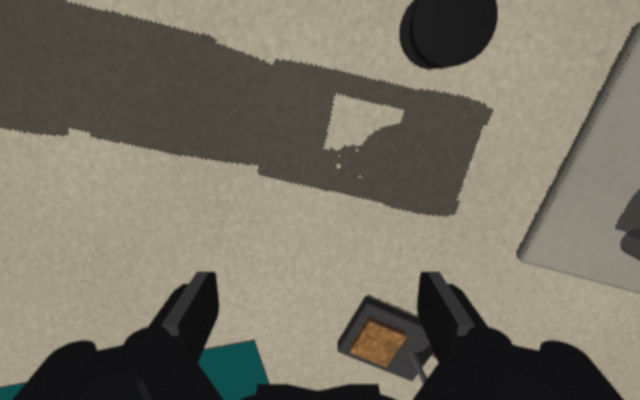

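The scene and side views show three black caps on the mat: side tops at about (403,212), (332,242) and (307,164). There are purple look-alikes, and the tray has one cap at (348,333). The tweezers lie at the side view's upper right. Next I'll measure.

```bash
cat > h.py <<'E'
from plant import manip
import cv2,numpy as np
from scipy.spatial.transform import Rotation as R
def cam(n):
    p=manip.camera_params(n); return np.array(p["intrinsics"]),p
def ext(n,st=None):
    K,p=cam(n)
    if n!="wrist": return K,np.array(p["extrinsics"])
    st=st or manip.state()
    T=np.eye(4);T[:3,:3]=R.from_rotvec(st["tcp_rot"]).as_matrix();T[:3,3]=st["ee_pos"]
    return K,T@np.array(p["tool_from_camera"])
def ray(n,uv,E=None):
    K,E=E or ext(n); d=E[:3,:3]@(np.linalg.inv(K)@[uv[0],uv[1],1.]); return E[:3,3],d/np.linalg.norm(d)
def onz(n,uv,z,E=None):
    o,d=ray(n,uv,E); return o+d*(z-o[2])/d[2]
def proj(n,P,E=None):
    K,E=E or ext(n); q=E[:3,:3].T@(np.asarray(P,float)-E[:3,3]); q=K@q; return q[:2]/q[2]
def tri(a,b):
    (o1,d1),(o2,d2)=a,b
    A=np.stack([d1,-d2],1); t=np.linalg.lstsq(A,o2-o1,rcond=None)[0]
    p,q=o1+d1*t[0],o2+d2*t[1]; return (p+q)/2,np.linalg.norm(p-q)
E
python3 - <<'E'
import cv2
s=cv2.imread('pics/side0.png')
cv2.imwrite('pics/sideA.png',cv2.resize(s[110:290,240:440],None,fx=4,fy=3.3,interpolation=cv2.INTER_NEAREST)[:600]) if 0 else None
cv2.imwrite('pics/sideA.png',cv2.resize(s[105:185,345:465],None,fx=6,fy=6,interpolation=cv2.INTER_CUBIC))
s=cv2.imread('pics/scene0.png')
cv2.imwrite('pics/sceneA.png',cv2.resize(s[190:290,160:240],None,fx=6,fy=6,interpolation=cv2.INTER_CUBIC))
from h import *
for n in ['side','scene']:
    s=cv2.imread(f'pics/{n}0.png'); hsv=cv2.cvtColor(s,cv2.COLOR_BGR2HSV)
    m=((hsv[...,1]<40)&(hsv[...,2]>150)).astype('uint8')
    k,l,st,c=cv2.connectedComponentsWithStats(m)
    for i in range(1,k):
        if 8<st[i,4]<400: print(n,np.round(c[i],1),st[i].tolist(), np.round(onz(n,c[i],42),1))
E
```

```text
side [439.3 162.1] [429, 155, 21, 15, 113] [ 411.9 -163.6   42. ]
side [307.  163.6] [302, 160, 11, 8, 69] [654.6 -75.9  42. ]
side [403.7 211.8] [398, 207, 12, 10, 89] [450.5 -20.4  42. ]
side [259.3 230.6] [253, 227, 14, 8, 86] [680.  101.9  42. ]
side [331.7 241. ] [326, 236, 13, 11, 106] [553.7  81.9  42. ]
side [174.7 298.8] [162, 282, 27, 33, 44] [754.8 267.8  42. ]
side [347.9 333.4] [341, 327, 15, 14, 164] [478.8 235.4  42. ]
scene [459.3  51.4] [456, 50, 7, 4, 11] [419.7 765.4  42. ]
scene [357.9  81.5] [356, 80, 6, 5, 11] [334.3 391.   42. ]
scene [364.2  82.7] [362, 81, 5, 5, 9] [351.1 398.2  42. ]
scene [347.1  89.3] [342, 87, 11, 6, 29] [344.4 337.3  42. ]
scene [359.9  87.7] [354, 86, 12, 5, 23] [362.4 368.1  42. ]
scene [376.9  90.3] [370, 87, 16, 9, 36] [404.1 388.6  42. ]
scene [431.8  88.6] [428, 87, 9, 5, 17] [500.4 498.1  42. ]
scene [586.8  88.7] [586, 87, 3, 5, 9] [784.7 780.1  42. ]
scene [417.3  89.8] [415, 88, 7, 5, 13] [477.6 465.6  42. ]
scene [433.3  94.9] [429, 91, 9, 10, 27] [522.9 471.8  42. ]
scene [603.6  95.4] [601, 95, 6, 2, 9] [827.4 771.2  42. ]
s
[... 7273 characters left out ...]
 [418.9 367.8] [417, 366, 5, 5, 16] [ 907.3 -128.    42. ]
scene [445.2 367.7] [444, 366, 4, 4, 11] [ 929.5 -104.6   42. ]
scene [401.2 379.7] [396, 376, 10, 8, 19] [ 900.9 -155.2   42. ]
scene [449.2 378.7] [445, 377, 8, 5, 18] [ 940.1 -112.4   42. ]
scene [428.9 380.6] [425, 379, 8, 4, 10] [ 924.5 -131.9   42. ]
scene [416.3 382.2] [414, 380, 5, 5, 12] [ 915.2 -144.3   42. ]
scene [450.1 386.7] [449, 385, 3, 4, 9] [ 945.8 -119.5   42. ]
scene [103.3 391. ] [101, 386, 6, 11, 11] [ 663.7 -423.    42. ]
scene [408.6 393.1] [406, 387, 6, 12, 27] [ 916.3 -161.    42. ]
scene [444.9 392.2] [442, 391, 6, 4, 10] [ 945.  -129.3   42. ]
scene [434.2 396.9] [432, 395, 5, 5, 13] [ 939.4 -142.8   42. ]
```

View pics/sideA.png

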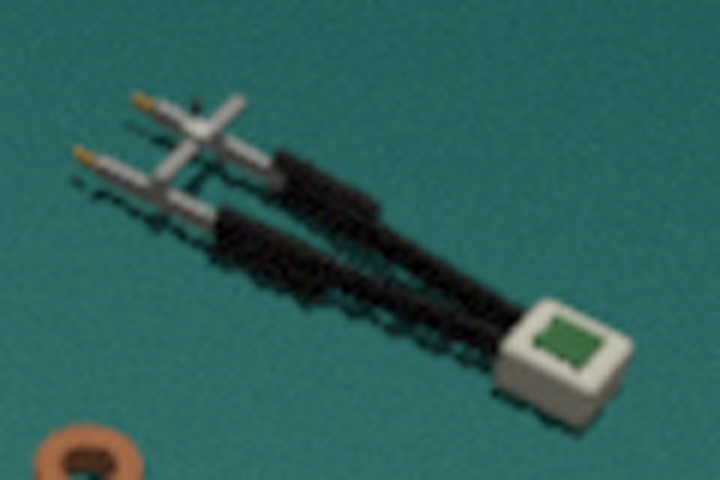

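View pics/sceneA.png

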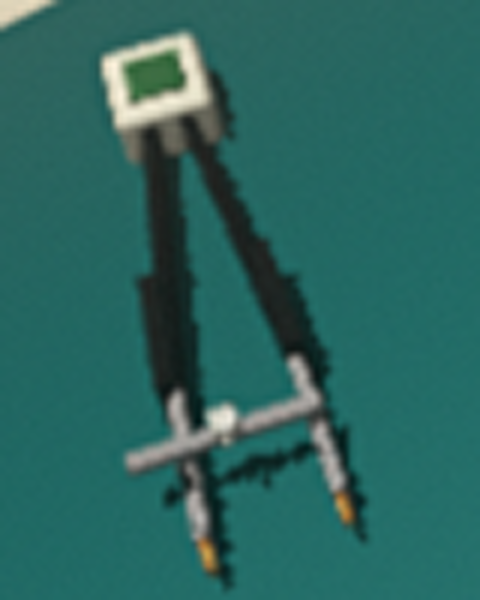

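Both cameras agree on the caps to about 1 mm. Next are the tray corners and the tweezers' axis.

Run:
```python
import cv2
from h import *
s=cv2.imread('pics/side0.png')
hsv=cv2.cvtColor(s,cv2.COLOR_BGR2HSV)
m=(~((hsv[...,0]>75)&(hsv[...,0]<100)&(hsv[...,1]>120))).astype('uint8')
m[:270]=0;m[:,:262]=0;m[:,392:]=0
k,l,st,c=cv2.connectedComponentsWithStats(m)
i=1+np.argmax(st[1:,4]);print(st[i])
cn=cv2.findContours((l==i).astype('uint8'),0,2)[0][0]
q=cv2.approxPolyDP(cv2.convexHull(cn),6,True)[:,0];print(q.tolist())
cv2.imwrite('pics/tray.png',cv2.resize(s[270:395,255:400],None,fx=5,fy=4.8,interpolation=cv2.INTER_CUBIC))
# tweezers: housing top centre
a=(345+565/6,105+341/6); 
h=[]
o,d=tri(ray('side',a),ray('scene',(160+155/6,190+75/6)));print('housing screen',o,d)
tl=tri(ray('side',(345+83/6,105+157/6)),ray('scene',(160+346/6,190+508/6)));print('fixed tip',tl)
tr=tri(ray('side',(345+142/6,105+101/6)),ray('scene',(160+207/6,190+555/6)));print('moving tip',tr)
```

```text
[ 264  277  128  123 8217]
[[307, 277], [388, 332], [391, 399], [347, 399], [265, 328]]
housing screen [ 412.78228229 -183.3719671    21.64319612] 2.3425897877080764
fixed tip (array([ 591.73284513, -226.84064898,   12.28835613]), np.float64(2.0607116191019164))
moving tip (array([ 579.35718102, -261.63453904,   12.75164459]), np.float64(1.9095575937282971))
```

View pics/tray.png

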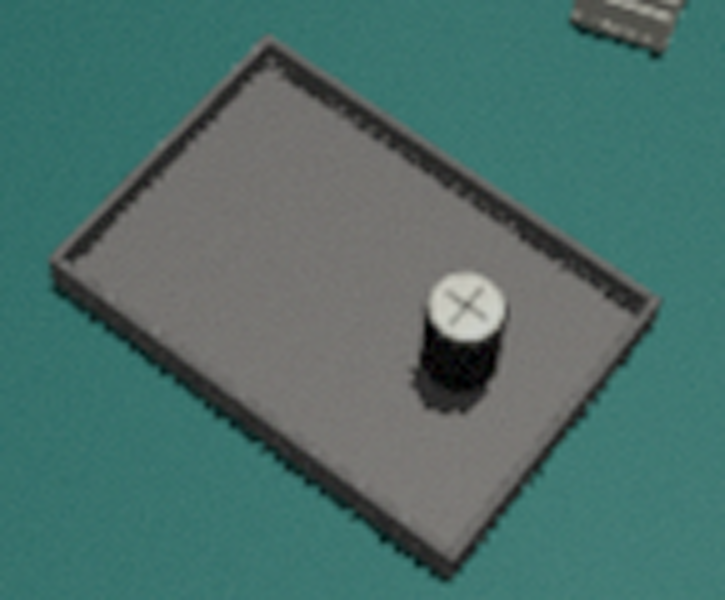

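Run:
```python
from h import *
q=[(255+u/5,270+v/4.8) for u,v in [(268,38),(658,299),(450,570),(53,263)]]
P=np.array([onz('side',p,16) for p in q]);print(P.round(1));c=P.mean(0);print('c',c)
for i in range(4): d=P[(i+1)%4]-P[i];print(np.hypot(*d[:2]),np.degrees(np.arctan2(d[1],d[0])))
cap=(np.array([478.8,235.4])+0)
for n,uv in [('side',(347.9,333.4)),('scene',(359.7,122))]: print('incap',onz(n,uv,45).round(1))
for name,uv,z in [('purp',(301,202),42),('purp',(333,202),42),('purp',(299,227),42),('heats',(382,262),20),('tor',(360,184),12),('relay',(259,231),26),('jar',(255,116),112)]: print(name,onz('side',uv,z).round(0))
```

```text
[[572.4 149.3  16. ]
 [423.9 202.4  16. ]
 [460.2 307.9  16. ]
 [608.5 251.8  16. ]]
c [516.25152403 227.84388314  16.        ]
157.69740617641293 160.33164297657132
111.54814536672768 70.97479809732053
158.53820142547997 -20.709435435595307
108.6614787690158 -109.43767023622823
incap [478.5 236.8  45. ]
incap [480.  236.7  45. ]
purp [633.  18.  42.]
purp [578.  -1.  42.]
purp [617.  72.  42.]
heats [462.  81.  20.]
tor [548. -85.  12.]
relay [686.  93.  26.]
jar [767. -99. 112.]
```

```bash
python3 -m pendant '[{"fingers":-0.1,"xyz":[0.542,-0.969,0],"delta_rot":[0,0,-0.1039]},{"fingers":-0.1,"xyz":[0.542,-0.969,0],"delta_rot":[0,0,-0.1039]},{"fingers":-0.1,"xyz":[0.542,-0.969,0],"delta_rot":[0,0,-0.1039]},{"fingers":-0.1,"xyz":[0.542,-0.969,0],"delta_rot":[0,0,-0.1039]},{"fingers":-0.1,"xyz":[0.542,-0.969,0],"delta_rot":[0,0,-0.1039]}]'
python3 -m pendant '[{"fingers":-0.1,"xyz":[0.542,-0.969,0],"delta_rot":[0,0,-0.1039]},{"fingers":-0.1,"xyz":[0.542,-0.969,0],"delta_rot":[0,0,-0.1039]},{"fingers":-0.1,"xyz":[0.542,-0.969,0],"delta_rot":[0,0,-0.1039]},{"fingers":-0.1,"xyz":[0.542,-0.969,0],"delta_rot":[0,0,-0.1039]},{"fingers":-0.1,"xyz":[0.542,-0.969,0],"delta_rot":[0,0,-0.1039]}]'
```

```text
time: 0.65
ee_pos: [191.5, 443.8, 231.3]
tcp_rot: [1.339, 2.842, 0.0]
ft_force: [-0.0, 0.8, 0.1]
gripper_width: 0.55
time: 1.15
ee_pos: [256.6, 327.5, 231.2]
tcp_rot: [2.18, 2.262, 0.0]
ft_force: [0.3, -0.1, 0.7]
gripper_width: 0.551
```

```bash
python3 -m pendant '[{"fingers":-0.1,"xyz":[0.542,-0.969,0],"delta_rot":[0,0,-0.1039]},{"fingers":-0.1,"xyz":[0.542,-0.969,0],"delta_rot":[0,0,-0.1039]},{"fingers":-0.1,"xyz":[0.542,-0.969,0],"delta_rot":[0,0,-0.1039]},{"fingers":-0.1,"xyz":[0.542,-0.969,0],"delta_rot":[0,0,-0.1039]},{"fingers":-0.1,"xyz":[0.542,-0.969,0],"delta_rot":[0,0,-0.1039]}]'
python3 -m pendant '[{"fingers":-0.1,"xyz":[0.542,-0.969,0],"delta_rot":[0,0,-0.1039]},{"fingers":-0.1,"xyz":[0.542,-0.969,0],"delta_rot":[0,0,-0.1039]},{"fingers":-0.1,"xyz":[0.542,-0.969,0],"delta_rot":[0,0,-0.1039]},{"fingers":-0.1,"xyz":[0.542,-0.969,0],"delta_rot":[0,0,-0.1039]},{"fingers":-0.1,"xyz":[0.542,-0.969,0],"delta_rot":[0,0,-0.1039]}]'
python3 -m pendant '[{"fingers":-0.1,"xyz":[0.542,-0.969,0],"delta_rot":[0,0,-0.1039]},{"fingers":-0.1,"xyz":[0.542,-0.969,0],"delta_rot":[0,0,-0.1039]},{"fingers":-0.1,"xyz":[0.542,-0.969,0],"delta_rot":[0,0,-0.1039]},{"fingers":-0.1,"xyz":[0.542,-0.969,0],"delta_rot":[0,0,-0.1039]},{"fingers":-0.1,"xyz":[0.542,-0.969,0],"delta_rot":[0,0,-0.1039]},{"fingers":-0.1,"xyz":[0.542,-0.969,0],"delta_rot":[0,0,-0.1039]}]'
python3 - <<'E'
from h import *
st=manip.state();print(st['ee_pos'],st['joint_positions'].round(3),np.degrees(R.from_rotvec(st['tcp_rot']).as_matrix()[:2,0]@[1,0]))
M=R.from_rotvec(st['tcp_rot']).as_matrix();print(np.degrees(np.arctan2(M[1,0],M[0,0])))
im=manip.grab_frame('wrist')[:,:,::-1];cv2.imwrite('pics/w1.png',im)
E_=ext('wrist',st)
print(proj('wrist',(451,-20.4,42),E_))
E
```

```text
time: 1.65
ee_pos: [321.5, 211.1, 231.2]
tcp_rot: [2.791, 1.443, -0.0]
ft_force: [-0.5, 0.6, -0.3]
gripper_width: 0.553
time: 2.15
ee_pos: [386.4, 94.8, 231.1]
tcp_rot: [-3.106, -0.472, 0.001]
ft_force: [-0.2, 0.3, 0.2]
gripper_width: 0.549
time: 2.75
ee_pos: [450.9, -20.6, 230.9]
tcp_rot: [-3.095, 0.538, 0.001]
ft_force: [-0.4, -0.5, -0.2]
gripper_width: 0.553
[450.93610968 -20.64898303 230.92054913] [-0.31  -0.105  1.903  0.     1.344  1.605] 53.93046624855953
-19.734983358704643
[317.54635296 175.50606146]
```

View pics/w1.png

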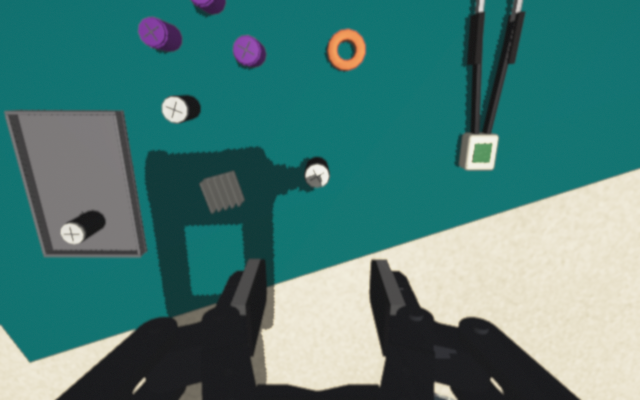

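The cap's top is at (317,176), as predicted, so I'll descend and grip.

```bash
python3 -m pendant '[{"fingers":-0.1,"xyz":[0,0,-1],"delta_rot":[0,0,0]},{"fingers":-0.1,"xyz":[0,0,-1],"delta_rot":[0,0,0]},{"fingers":-0.1,"xyz":[0,0,-1],"delta_rot":[0,0,0]}]'
python3 -m pendant '[{"fingers":-0.1,"xyz":[0,0,-0.4],"delta_rot":[0,0,0]},{"fingers":-0.1,"xyz":[0,0,-0.65],"delta_rot":[0,0,0]},{"fingers":-0.1,"xyz":[0,0,-0.81],"delta_rot":[0,0,0]},{"fingers":-0.1,"xyz":[0,0,-0.81],"delta_rot":[0,0,0]},{"fingers":0.8,"xyz":[0,0,-0.81],"delta_rot":[0,0,0]},{"fingers":0.8,"xyz":[0,0,-0.81],"delta_rot":[0,0,0]},{"fingers":0.8,"xyz":[0,0,-0.81],"delta_rot":[0,0,0]},{"fingers":0.8,"xyz":[0,0,-0.81],"delta_rot":[0,0,0]},{"fingers":0.8,"xyz":[0,0,-0.81],"delta_rot":[0,0,0]},{"fingers":0.8,"xyz":[0,0,-0.81],"delta_rot":[0,0,0]}]'
```

```text
time: 3.1
ee_pos: [448.0, -19.1, 107.2]
tcp_rot: [-3.095, 0.533, 0.01]
ft_force: [-0.6, -0.2, 0.2]
gripper_width: 0.549
time: 4.1
ee_pos: [452.4, -20.7, 15.4]
tcp_rot: [3.095, -0.536, 0.004]
ft_force: [-0.5, 0.6, 7.7]
gripper_width: 0.268
```

```bash
python3 -m pendant '[{"fingers":0.8,"xyz":[0,0,0.25],"delta_rot":[0,0,0]},{"fingers":0.8,"xyz":[0,0,0.6],"delta_rot":[0,0,0]},{"fingers":0.8,"xyz":[0.1,0.2,0.75],"delta_rot":[0,0,0]},{"fingers":0.8,"xyz":[0.25,0.55,0.75],"delta_rot":[0,0,0]},{"fingers":0.8,"xyz":[0.447,0.972,0.75],"delta_rot":[0,0,0]}]'
python3 -m pendant '[{"fingers":0.8,"xyz":[0.18,0.38,0],"delta_rot":[0,0,0]},{"fingers":0.8,"xyz":[0.36,0.75,0],"delta_rot":[0,0,0]},{"fingers":0.8,"xyz":[0.447,0.972,0],"delta_rot":[0,0,0]},{"fingers":0.8,"xyz":[0.447,0.972,0],"delta_rot":[0,0,0]},{"fingers":0.8,"xyz":[0.447,0.972,0],"delta_rot":[0,0,0]}]'
python3 - <<'E'
from h import *
for n in ['side','wrist']: cv2.imwrite(f'pics/{n}2.png',manip.grab_frame(n)[:,:,::-1])
print(manip.state()['ee_pos'])
E
```

```text
time: 4.6
ee_pos: [503.7, 91.5, 105.9]
tcp_rot: [-3.095, 0.54, -0.006]
ft_force: [0.6, 0.0, -0.2]
gripper_width: 0.269
time: 5.1
ee_pos: [555.4, 207.9, 103.9]
tcp_rot: [3.095, -0.534, -0.001]
ft_force: [0.1, 0.2, -0.8]
gripper_width: 0.271
[555.29536269 206.65895148 103.92889984]
```

View pics/wrist2.png

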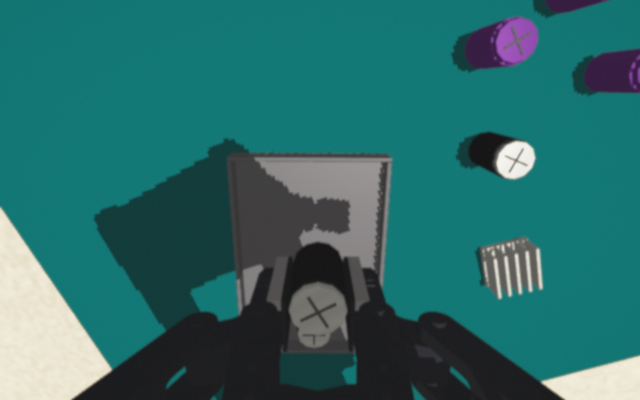

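View pics/side2.png

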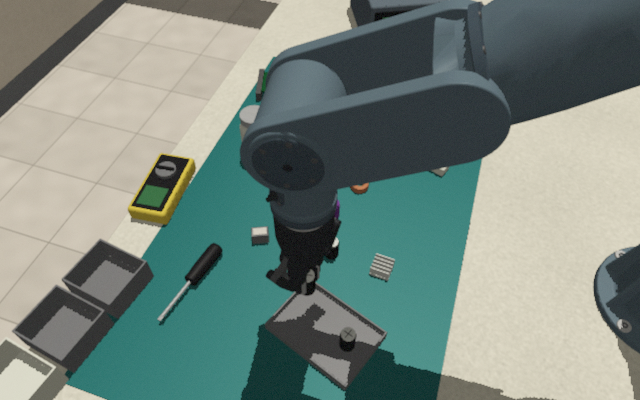

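```bash
python3 -m pendant '[{"fingers":0.8,"xyz":[0.025,0.05,-0.3],"delta_rot":[0,0,0]},{"fingers":0.8,"xyz":[0.025,0.05,-0.55],"delta_rot":[0,0,0]},{"fingers":0.8,"xyz":[0.025,0.05,-0.66],"delta_rot":[0,0,0]},{"fingers":0.8,"xyz":[0.025,0.05,-0.7],"delta_rot":[0,0,0]},{"fingers":0.8,"xyz":[0.025,0.05,-0.7],"delta_rot":[0,0,0]},{"fingers":0.8,"xyz":[0.025,0.05,-0.7],"delta_rot":[0,0,0]}]'
```

```text
time: 5.8
ee_pos: [560.1, 213.5, 21.6]
tcp_rot: [-3.094, 0.537, -0.004]
ft_force: [0.5, -0.2, 0.1]
gripper_width: 0.268
```

```bash
python3 -m pendant '[{"fingers":0.8,"xyz":[0,0,-0.01],"delta_rot":[0,0,0]},{"fingers":0.8,"xyz":[0,0,-0.018],"delta_rot":[0,0,0]},{"fingers":0.8,"xyz":[0,0,-0.018],"delta_rot":[0,0,0]}]'
```

```text
time: 6.1
ee_pos: [559.3, 213.7, 18.5]
tcp_rot: [-3.095, 0.536, -0.001]
ft_force: [-0.1, -0.6, 1.2]
gripper_width: 0.27
```

Almost touching. I'll lower it 1 mm more, then release.

```bash
python3 -m pendant '[{"fingers":0.8,"xyz":[0,0,-0.007],"delta_rot":[0,0,0]},{"fingers":0.8,"xyz":[0,0,-0.007],"delta_rot":[0,0,0]}]'
python3 -m pendant '[{"fingers":-0.3,"xyz":[0,0,0],"delta_rot":[0,0,0]},{"fingers":-0.3,"xyz":[0,0,0],"delta_rot":[0,0,0]},{"fingers":-0.3,"xyz":[0,0,0],"delta_rot":[0,0,0]},{"fingers":-0.3,"xyz":[0,0,0],"delta_rot":[0,0,0]},{"fingers":-0.3,"xyz":[0,0,0.3],"delta_rot":[0,0,0]},{"fingers":-0.3,"xyz":[0,0,0.7],"delta_rot":[0,0,0]},{"fingers":-0.3,"xyz":[0,0,0.9],"delta_rot":[0,0,0]},{"fingers":-0.1,"xyz":[0,0,0.9],"delta_rot":[0,0,0]},{"fingers":-0.1,"xyz":[0,0,0.9],"delta_rot":[0,0,0]}]'
python3 - <<'E'
from h import *
for n in ['wrist']: cv2.imwrite(f'pics/{n}3.png',manip.grab_frame(n)[:,:,::-1])
E
```

```text
time: 6.3
ee_pos: [559.4, 213.7, 18.5]
tcp_rot: [-3.095, 0.536, -0.001]
ft_force: [-2.4, -1.2, 8.4]
gripper_width: 0.266
time: 7.2
ee_pos: [559.0, 213.7, 125.3]
tcp_rot: [-3.095, 0.536, -0.001]
ft_force: [0.4, -0.1, -0.1]
gripper_width: 0.552
```

View pics/wrist3.png

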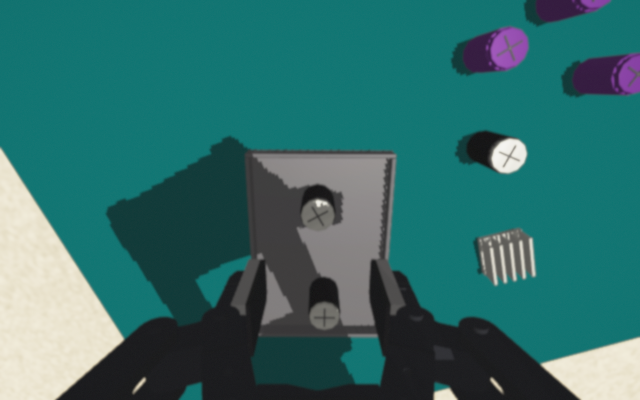

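The first cap stands in the tray at (318,214). Next is cap B at (554,82).

```bash
python3 -m pendant '[{"fingers":-0.1,"xyz":[-0.02,-0.3,0],"delta_rot":[0,0,0]},{"fingers":-0.1,"xyz":[-0.042,-0.65,0],"delta_rot":[0,0,0]},{"fingers":-0.1,"xyz":[-0.042,-0.95,0],"delta_rot":[0,0,0]},{"fingers":-0.1,"xyz":[-0.042,-1,0],"delta_rot":[0,0,0]},{"fingers":-0.1,"xyz":[-0.042,-1,0],"delta_rot":[0,0,0]}]'
python3 -m pendant '[{"fingers":-0.1,"xyz":[0,-0.095,0],"delta_rot":[0,0,0]},{"fingers":-0.1,"xyz":[0,-0.095,-0.3],"delta_rot":[0,0,0]},{"fingers":-0.1,"xyz":[0,-0.095,-0.3],"delta_rot":[0,0,0]}]'
python3 - <<'E'
from h import *
st=manip.state();print(st['ee_pos']);E_=ext('wrist',st)
im=manip.grab_frame('wrist')[:,:,::-1];cv2.imwrite(f'pics/w4.png',im)
print(proj('wrist',(554.2,82.2,42),E_))
E
```

```text
time: 7.75
ee_pos: [552.9, 92.6, 123.4]
tcp_rot: [3.095, -0.541, -0.005]
ft_force: [-0.4, 0.5, -0.0]
gripper_width: 0.552
time: 8.05
ee_pos: [550.3, 82.9, 84.9]
tcp_rot: [3.095, -0.535, -0.013]
ft_force: [-1.6, -0.1, -0.5]
gripper_width: 0.555
[550.28864736  82.92711564  84.89652907]
[316.7168552  229.77915764]
```

View pics/w4.png

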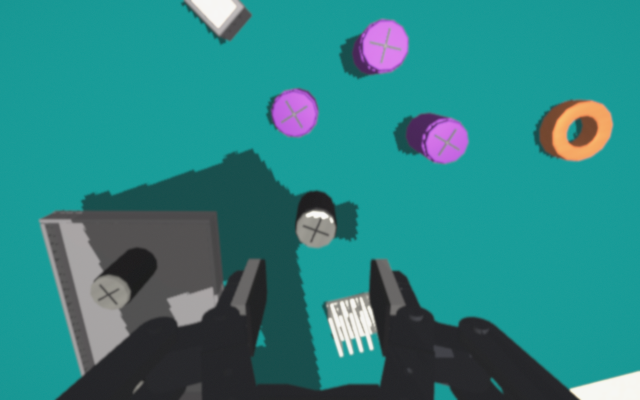

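```bash
python3 -m pendant '[{"fingers":-0.1,"xyz":[0,0,-0.3],"delta_rot":[0,0,0]},{"fingers":-0.1,"xyz":[0,0,-0.5],"delta_rot":[0,0,0]},{"fingers":-0.1,"xyz":[0,0,-0.62],"delta_rot":[0,0,0]},{"fingers":-0.1,"xyz":[0,0,-0.62],"delta_rot":[0,0,0]},{"fingers":0.8,"xyz":[0,0,-0.62],"delta_rot":[0,0,0]},{"fingers":0.8,"xyz":[0,0,-0.62],"delta_rot":[0,0,0]},{"fingers":0.8,"xyz":[0,0,-0.62],"delta_rot":[0,0,0]},{"fingers":0.8,"xyz":[0,0,-0.62],"delta_rot":[0,0,0]},{"fingers":0.8,"xyz":[0,0,-0.62],"delta_rot":[0,0,0]},{"fingers":0.8,"xyz":[0,0,-0.62],"delta_rot":[0,0,0]}]'
```

```text
time: 9.1
ee_pos: [555.4, 82.2, 16.5]
tcp_rot: [-3.095, 0.537, -0.005]
ft_force: [-0.2, 0.3, 6.3]
gripper_width: 0.268
```

```bash
python3 -m pendant '[{"fingers":0.8,"xyz":[0,0,0.3],"delta_rot":[0,0,0]},{"fingers":0.8,"xyz":[0,0,0.6],"delta_rot":[0,0,0]},{"fingers":0.8,"xyz":[-0.03,0.1,0.7],"delta_rot":[0,0,0]},{"fingers":0.8,"xyz":[-0.1,0.4,0.7],"delta_rot":[0,0,0]},{"fingers":0.8,"xyz":[-0.148,0.602,0.7],"delta_rot":[0,0,0]},{"fingers":0.8,"xyz":[-0.148,0.602,0.7],"delta_rot":[0,0,0]}]'
python3 -m pendant '[{"fingers":0.8,"xyz":[-0.09,0.36,0],"delta_rot":[0,0,0]},{"fingers":0.8,"xyz":[-0.148,0.602,0],"delta_rot":[0,0,0]},{"fingers":0.8,"xyz":[-0.148,0.602,0],"delta_rot":[0,0,0]},{"fingers":0.8,"xyz":[-0.148,0.602,0],"delta_rot":[0,0,0]}]'
```

```text
time: 9.7
ee_pos: [534.5, 157.4, 98.5]
tcp_rot: [-3.096, 0.532, 0.002]
ft_force: [0.7, -0.3, -1.0]
gripper_width: 0.267
time: 10.1
ee_pos: [517.9, 226.8, 98.3]
tcp_rot: [3.095, -0.534, -0.001]
ft_force: [1.0, -0.4, -0.6]
gripper_width: 0.273
```

```bash
python3 -m pendant '[{"fingers":0.8,"xyz":[0.013,0,-0.3],"delta_rot":[0,0,0]},{"fingers":0.8,"xyz":[0.013,0,-0.55],"delta_rot":[0,0,0]},{"fingers":0.8,"xyz":[0.013,0,-0.63],"delta_rot":[0,0,0]},{"fingers":0.8,"xyz":[0.013,0,-0.655],"delta_rot":[0,0,0]},{"fingers":0.8,"xyz":[0.013,0,-0.66],"delta_rot":[0,0,0]},{"fingers":0.8,"xyz":[0.013,0,-0.66],"delta_rot":[0,0,0]}]'
```

```text
time: 10.7
ee_pos: [520.7, 226.1, 20.1]
tcp_rot: [-3.095, 0.538, -0.002]
ft_force: [-0.4, -0.1, -0.3]
gripper_width: 0.269
```

```bash
python3 -m pendant '[{"fingers":0.8,"xyz":[0,0,-0.008],"delta_rot":[0,0,0]},{"fingers":0.8,"xyz":[0,0,-0.012],"delta_rot":[0,0,0]},{"fingers":0.8,"xyz":[0,0,-0.012],"delta_rot":[0,0,0]}]'
```

```text
time: 11.0
ee_pos: [520.9, 226.4, 19.5]
tcp_rot: [3.095, -0.537, 0.002]
ft_force: [-2.2, -2.7, 7.4]
gripper_width: 0.268
```

```bash
python3 -m pendant '[{"fingers":-0.3,"xyz":[0,0,0],"delta_rot":[0,0,0]},{"fingers":-0.3,"xyz":[0,0,0],"delta_rot":[0,0,0]},{"fingers":-0.3,"xyz":[0,0,0],"delta_rot":[0,0,0]},{"fingers":-0.3,"xyz":[0,0,0],"delta_rot":[0,0,0]},{"fingers":-0.3,"xyz":[0,0,0.3],"delta_rot":[0,0,0]},{"fingers":-0.3,"xyz":[0,0,0.7],"delta_rot":[0,0,0]},{"fingers":-0.3,"xyz":[0,0,1],"delta_rot":[0,0,0]},{"fingers":-0.3,"xyz":[0,0,1],"delta_rot":[0,0,0]}]'
python3 -m pendant '[{"fingers":-0.2,"xyz":[0,-0.4,0.3],"delta_rot":[0,0,0]},{"fingers":-0.2,"xyz":[0,-0.8,0.5],"delta_rot":[0,0,0]},{"fingers":-0.2,"xyz":[0,-1,0.5],"delta_rot":[0,0,0]}]'
python3 -m pendant '[{"fingers":-0.2,"xyz":[0,-0.4,0],"delta_rot":[0,0,0]},{"fingers":-0.2,"xyz":[0,-0.8,0],"delta_rot":[0,0,0]},{"fingers":-0.2,"xyz":[0,-1,0],"delta_rot":[0,0,0]}]'
python3 -m pendant '[{"fingers":-0.2,"xyz":[0,-0.4,0],"delta_rot":[0,0,0]},{"fingers":-0.2,"xyz":[0,-0.8,0],"delta_rot":[0,0,0]},{"fingers":-0.2,"xyz":[0,-1,0],"delta_rot":[0,0,0]},{"fingers":-0.2,"xyz":[0,-1,0],"delta_rot":[0,0,0]},{"fingers":-0.2,"xyz":[0,-1,0],"delta_rot":[0,0,0]},{"fingers":-0.2,"xyz":[0,-1,0],"delta_rot":[0,0,0]}]'
python3 - <<'E'
from h import *
for n in ['wrist','scene','side']:
  st=manip.state()
  cv2.imwrite(f'pics/{n}5.png',manip.grab_frame(n)[:,:,::-1])
  if n=='wrist':
    print({k:v.tolist() for k,v in st.items() if k in('ee_pos','tcp_rot')});np.savez('st5.npz',ee_pos=st['ee_pos'],tcp_rot=st['tcp_rot'])
E
```

```text
time: 11.8
ee_pos: [523.9, 227.7, 144.3]
tcp_rot: [-3.091, 0.535, -0.016]
ft_force: [0.7, 0.7, 0.1]
gripper_width: 0.65
time: 12.1
ee_pos: [520.9, 105.3, 200.1]
tcp_rot: [-3.095, 0.535, -0.006]
ft_force: [1.1, 0.5, 0.2]
gripper_width: 0.598
time: 12.4
ee_pos: [519.4, -16.5, 197.3]
tcp_rot: [3.094, -0.54, -0.001]
ft_force: [0.8, 0.4, 0.5]
gripper_width: 0.597
time: 13.0
ee_pos: [519.6, -132.1, 197.4]
tcp_rot: [-3.095, 0.535, 0.002]
ft_force: [-0.2, -0.4, 0.6]
gripper_width: 0.597
{'ee_pos': [519.6140658285151, -132.12070684290626, 197.4298252491813], 'tcp_rot': [-3.0949007831561346, 0.5351949486596121, 0.0017008311885951604]}
```

View pics/wrist5.png

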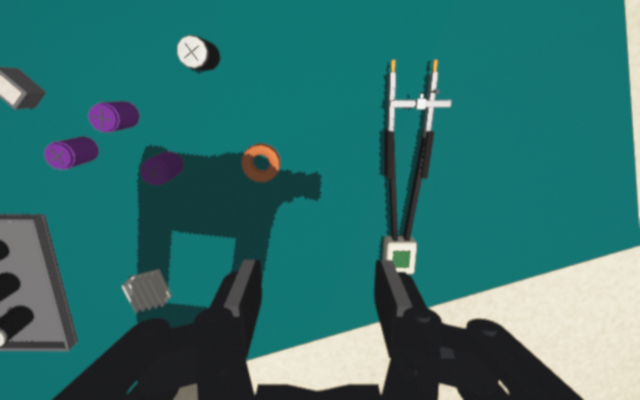

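View pics/scene5.png

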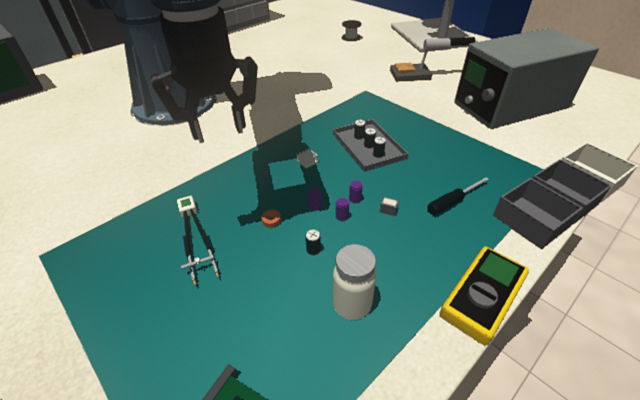

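View pics/side5.png

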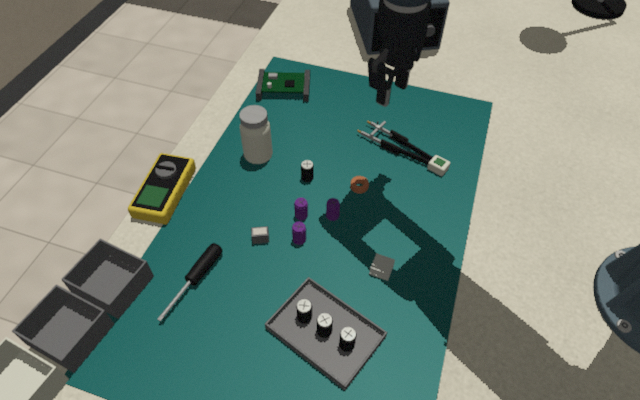

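Three caps now stand in the tray: side tops at (304,305), (324,320) and (348,333). The tweezers are clear in the wrist view, running from the housing at (400,255) to the tips at (393,62) and (435,62). I'll zoom in on them.

Run:
```python
import cv2
s=cv2.imread('pics/wrist5.png')
cv2.imwrite('pics/w5z.png',cv2.resize(s[50:200,360:470],None,fx=4,fy=4,interpolation=cv2.INTER_CUBIC))
```

```text
(no output)
```

View pics/w5z.png

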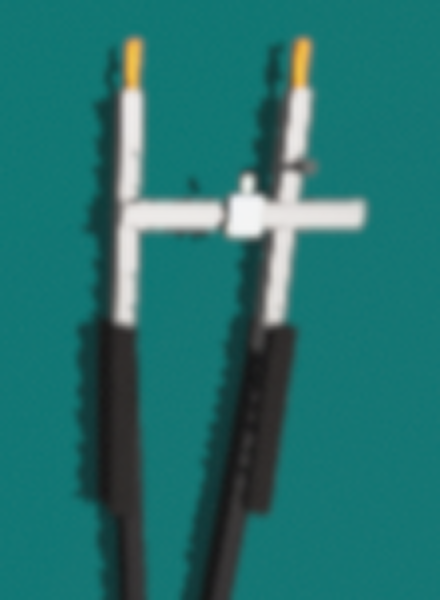

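Run:
```python
from h import *
s=np.load('st5.npz');E_=ext('wrist',{k:s[k] for k in s})
f=lambda u,v,z: onz('wrist',(360+u/4,50+v/4),z,E_)
ft,mt=f(134,40,13),f(303,40,13);mid=(ft+mt)/2
d=ft-mt;yaw=np.degrees(np.arctan2(d[1],d[0]))-90
hs=onz('wrist',(401,259),21,E_)
cb=f(140,214,22)-f(362,214,22)
print('tips',ft,mt,mid,'yaw',yaw,'crossbar yaw',np.degrees(np.arctan2(cb[1],cb[0]))-90)
x=mid-hs;print('hs',hs,'yaw2',np.degrees(np.arctan2(x[1],x[0])))
for nm,u,v,z in [('padF0',104,322,22),('padF1',110,512,22),('padM0',295,330,22),('padM1',268,512,22)]: print(nm,f(u,v,z))
for yw in (-19.6,-20):
  a=np.radians(yw);X=np.array([np.cos(a),np.sin(a)]);Y=np.array([-X[1],X[0]]);g=mid[:2]-82*X
  print(yw,'grip',g)
  for nm,u,v,z in [('padF0',104,322,22),('padF1',110,512,22),('padM0',295,330,22),('padM1',268,512,22),('ptr',247,178,25.5),('pinA',313,166,26),('pinB',292,167,17)]:
    p=f(u,v,z)[:2]-g;print(nm,p@X,p@Y)
```

```text
tips [ 595.5822634  -229.06334595   13.        ] [ 583.20431464 -263.63671184   13.        ] [ 589.39328902 -246.3500289    13.        ] yaw -19.698371811497807 crossbar yaw -19.69456296003584
hs [ 411.45716348 -183.50161752   21.        ] yaw2 -19.453613337788408
padF0 [ 541.22951334 -204.86817953   22.        ]
padF1 [ 498.40949846 -193.97095634   22.        ]
padM0 [ 525.02639774 -244.87205482   22.        ]
padM1 [ 485.90722152 -228.91284056   22.        ]
-19.6 grip [ 512.14457789 -218.84300018]
padF0 22.711804672669796 22.921671191987073
padF1 -21.28260009776742 18.82344030339257
padM0 20.866901625471183 -20.199638225754676
padM1 -21.339153355298844 -18.2877305624806
ptr 53.64123659897113 -5.326131090723433
pinA 56.08503327058033 -19.102977484375288
pinB 55.75123523699802 -17.452615914034546
-20 grip [ 512.33849412 -218.30437714]
padF0 22.553227331112865 22.50720628285251
padF1 -21.411494510119102 18.101938873897595
padM0 21.00941032833432 -20.62593204739327
padM1 -21.208963645710746 -19.00872243193113
ptr 53.67911078955657 -5.523981205696627
pinA 56.21902765832384 -19.28343108664019
pinB 55.873716155455845 -17.635440065406144
```

```bash
python3 -m pendant '[{"fingers":-0.35,"xyz":[-0.03,-0.4,0],"delta_rot":[0,0,0]},{"fingers":-0.35,"xyz":[-0.062,-0.7225,-0.2],"delta_rot":[0,0,0]},{"fingers":-0.35,"xyz":[-0.062,-0.7225,-0.6],"delta_rot":[0,0,0]},{"fingers":-0.35,"xyz":[-0.062,-0.7225,-0.83],"delta_rot":[0,0,0]},{"fingers":-0.35,"xyz":[-0.062,-0.7225,-0.83],"delta_rot":[0,0,0]},{"fingers":-0.35,"xyz":[-0.062,-0.7225,-0.83],"delta_rot":[0,0,0]}]'
python3 - <<'E'
from h import *
st=manip.state();E_=ext('wrist',st);print(st['ee_pos'],st['tcp_rot'])
im=manip.grab_frame('wrist')[:,:,::-1];cv2.imwrite(f'pics/w6.png',im)
a=np.radians(-19.7);X=np.array([np.cos(a),np.sin(a),0])
g=np.array([512.2,-218.8,12]);print(proj('wrist',g,E_),proj('wrist',g+82*X,E_))
E
```

```text
time: 13.75
ee_pos: [512.8, -219.4, 98.8]
tcp_rot: [-3.095, 0.535, 0.001]
ft_force: [0.6, -0.4, 0.8]
gripper_width: 0.675
[ 512.75553326 -219.39559192   98.84619759] [-3.09546467e+00  5.34873179e-01  6.53827811e-04]
[317.39510295 211.87888539] [317.41808818  88.62558769]
```

View pics/w6.png

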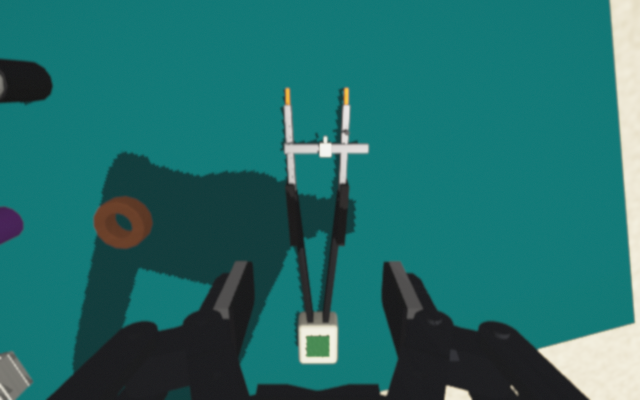

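```bash
python3 -m pendant '[{"fingers":-0.35,"xyz":[0,0,-0.3],"delta_rot":[0,0,0]},{"fingers":-0.35,"xyz":[0,0,-0.55],"delta_rot":[0,0,0]},{"fingers":-0.35,"xyz":[0,0,-0.7],"delta_rot":[0,0,0]},{"fingers":-0.35,"xyz":[0,0,-0.76],"delta_rot":[0,0,0]},{"fingers":-0.35,"xyz":[0,0,-0.77],"delta_rot":[0,0,0]},{"fingers":-0.35,"xyz":[0,0,-0.77],"delta_rot":[0,0,0]}]'
python3 -m pendant '[{"fingers":-0.1,"xyz":[0,0,0],"delta_rot":[0,0,0]},{"fingers":0.0,"xyz":[0,0,0],"delta_rot":[0,0,0]},{"fingers":0.05,"xyz":[0,0,0],"delta_rot":[0,0,0]},{"fingers":0.1,"xyz":[0,0,0],"delta_rot":[0,0,0]},{"fingers":0.1,"xyz":[0,0,0],"delta_rot":[0,0,0]},{"fingers":0.1,"xyz":[0,0,0],"delta_rot":[0,0,0]}]'
python3 - <<'E'
from h import *
im=manip.grab_frame('wrist')[:,:,::-1];cv2.imwrite(f'pics/w7.png',im)
E
```

```text
time: 14.4
ee_pos: [513.9, -220.7, 7.8]
tcp_rot: [3.094, -0.536, 0.004]
ft_force: [-0.7, 0.9, -0.3]
gripper_width: 0.674
time: 15.0
ee_pos: [513.5, -220.7, 7.6]
tcp_rot: [3.094, -0.537, 0.003]
ft_force: [-1.2, 0.4, 8.0]
gripper_width: 0.455
```

View pics/w7.png

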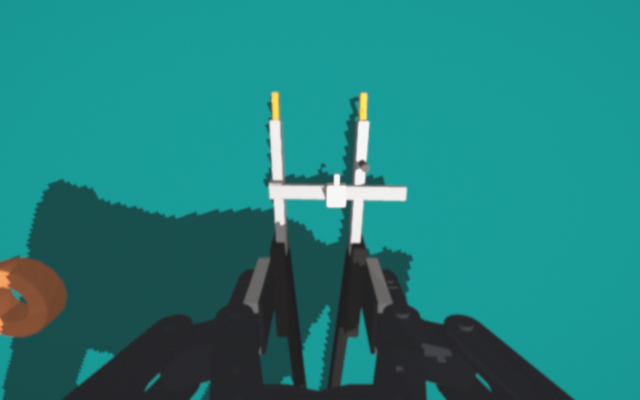

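The pads are in contact. I'll squeeze a little more, then lift and check.

```bash
python3 -m pendant '[{"fingers":0.15,"xyz":[0,0,0],"delta_rot":[0,0,0]},{"fingers":0.2,"xyz":[0,0,0],"delta_rot":[0,0,0]},{"fingers":0.2,"xyz":[0,0,0.05],"delta_rot":[0,0,0]},{"fingers":0.2,"xyz":[0,0,0.2],"delta_rot":[0,0,0]},{"fingers":0.2,"xyz":[0,0,0.45],"delta_rot":[0,0,0]},{"fingers":0.2,"xyz":[0,0,0.7],"delta_rot":[0,0,0]},{"fingers":0.2,"xyz":[0,0,0.85],"delta_rot":[0,0,0]},{"fingers":0.2,"xyz":[0,0,0.9],"delta_rot":[0,0,0]},{"fingers":0.2,"xyz":[0,0,0.9],"delta_rot":[0,0,0]},{"fingers":0.2,"xyz":[0,0,0.9],"delta_rot":[0,0,0]}]'
python3 - <<'E'
from h import *
im=manip.grab_frame('wrist')[:,:,::-1];cv2.imwrite(f'pics/w8.png',im)
cv2.imwrite('pics/w8z.png',cv2.resize(im[80:230,230:430],None,fx=4,fy=4,interpolation=cv2.INTER_CUBIC))
E
```

```text
time: 16.05
ee_pos: [511.7, -219.5, 112.9]
tcp_rot: [-3.095, 0.537, 0.003]
ft_force: [-0.6, 0.4, -2.0]
gripper_width: 0.404
```

View pics/w8.png

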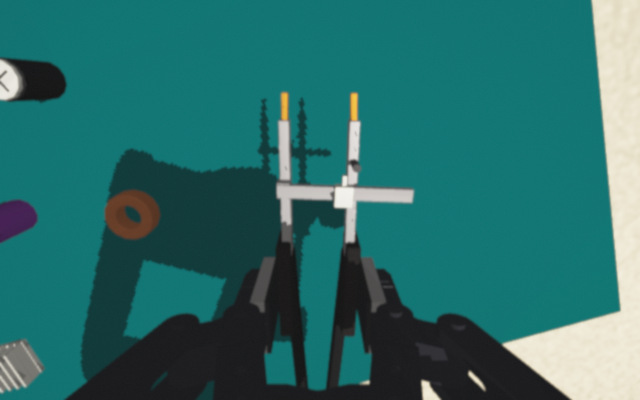

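View pics/w8z.png

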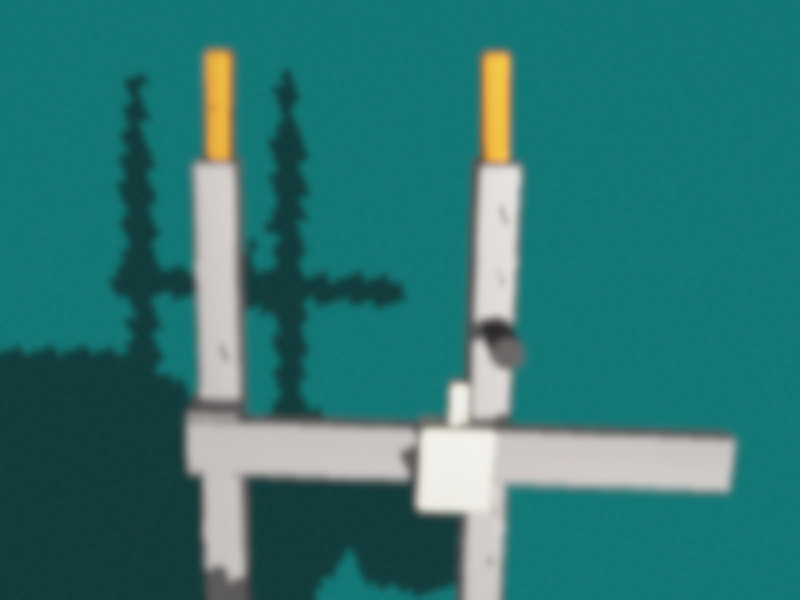

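The tweezers are lifted. The pin top is at (357,167) and the pointer at (344,175) in the wrist view, so about 4.4 mm of travel remains. I'll squeeze closer and carry them to the tray.

```bash
python3 -m pendant '[{"fingers":0.23,"xyz":[-0.02,0.15,0],"delta_rot":[0,0,0]},{"fingers":0.26,"xyz":[-0.07,0.4,0],"delta_rot":[0,0,0]},{"fingers":0.29,"xyz":[-0.11,0.7,0],"delta_rot":[0,0,0]},{"fingers":0.29,"xyz":[-0.15,1,0],"delta_rot":[0,0,0]}]'
python3 -m pendant '[{"fingers":0.29,"xyz":[-0.04,0.3,0],"delta_rot":[0,0,0]},{"fingers":0.29,"xyz":[-0.08,0.6,0],"delta_rot":[0,0,0]},{"fingers":0.29,"xyz":[-0.12,0.85,0],"delta_rot":[0,0,0]},{"fingers":0.29,"xyz":[-0.15,1,0],"delta_rot":[0,0,0]}]'
python3 -m pendant '[{"fingers":0.29,"xyz":[-0.04,0.3,0],"delta_rot":[0,0,0]},{"fingers":0.29,"xyz":[-0.08,0.6,0],"delta_rot":[0,0,0]},{"fingers":0.29,"xyz":[-0.12,0.85,0],"delta_rot":[0,0,0]},{"fingers":0.29,"xyz":[-0.15,1,0],"delta_rot":[0,0,0]}]'
python3 -m pendant '[{"fingers":0.29,"xyz":[-0.04,0.3,0],"delta_rot":[0,0,0]},{"fingers":0.29,"xyz":[-0.08,0.6,0],"delta_rot":[0,0,0]},{"fingers":0.29,"xyz":[-0.12,0.85,0],"delta_rot":[0,0,0]},{"fingers":0.29,"xyz":[-0.15,0.97,0],"delta_rot":[0,0,0]},{"fingers":0.29,"xyz":[-0.15,0.97,0],"delta_rot":[0,0,0]},{"fingers":0.29,"xyz":[-0.15,0.97,0],"delta_rot":[0,0,0]},{"fingers":0.29,"xyz":[-0.15,0.97,0],"delta_rot":[0,0,0]}]'
python3 - <<'E'
from h import *
st=manip.state();print(st['ee_pos'],st['tcp_rot'])
for n in ['wrist','side','scene']: 
  im=manip.grab_frame(n)[:,:,::-1];cv2.imwrite(f'pics/{n}9.png',im)
  if n=='wrist': cv2.imwrite('pics/w9z.png',cv2.resize(im[80:230,230:430],None,fx=4,fy=4,interpolation=cv2.INTER_CUBIC))
np.savez('st9.npz',ee_pos=st['ee_pos'],tcp_rot=st['tcp_rot'])
E
```

```text
time: 16.5
ee_pos: [493.0, -97.8, 112.8]
tcp_rot: [-3.094, 0.538, 0.004]
ft_force: [0.4, 0.6, 0.0]
gripper_width: 0.357
time: 16.9
ee_pos: [474.4, 23.1, 112.9]
tcp_rot: [-3.095, 0.534, 0.004]
ft_force: [0.4, -0.5, -0.8]
gripper_width: 0.358
time: 17.3
ee_pos: [456.3, 142.6, 113.0]
tcp_rot: [-3.096, 0.534, 0.004]
ft_force: [0.3, 0.3, -0.8]
gripper_width: 0.357
time: 18.0
ee_pos: [440.0, 255.8, 113.6]
tcp_rot: [3.095, -0.537, -0.001]
ft_force: [0.3, -0.5, -1.5]
gripper_width: 0.359
[439.9980388  255.80050122 113.56089243] [ 3.09466203e+00 -5.37168498e-01 -1.38995084e-03]
```

View pics/w9z.png

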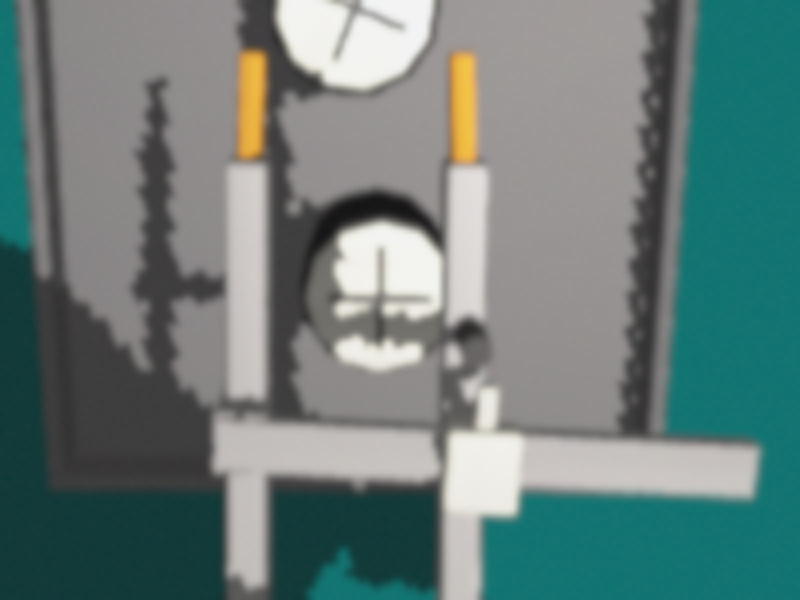

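View pics/side9.png

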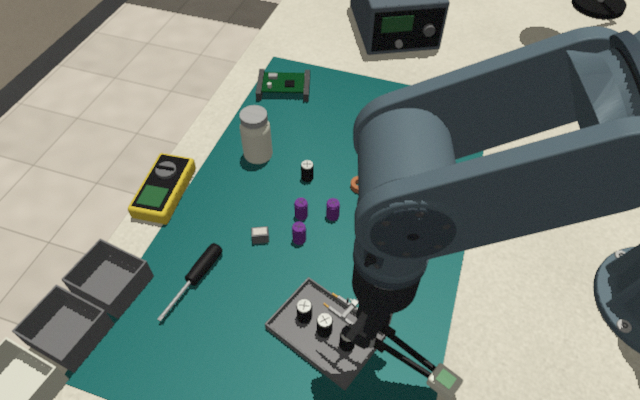

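View pics/scene9.png

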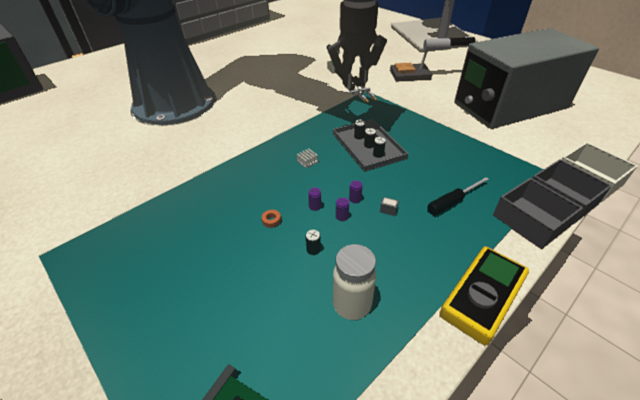

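Run:
```python
import cv2
s=cv2.imread('pics/wrist9.png')
cv2.imwrite('pics/w9zz.png',cv2.resize(s[155:210,280:425],None,fx=5.5,fy=5.5,interpolation=cv2.INTER_CUBIC))
cv2.imwrite('pics/w9zy.png',cv2.resize(s[155:205,325:375],None,fx=12,fy=12,interpolation=cv2.INTER_CUBIC))
```

```text
(no output)
```

View pics/w9zy.png

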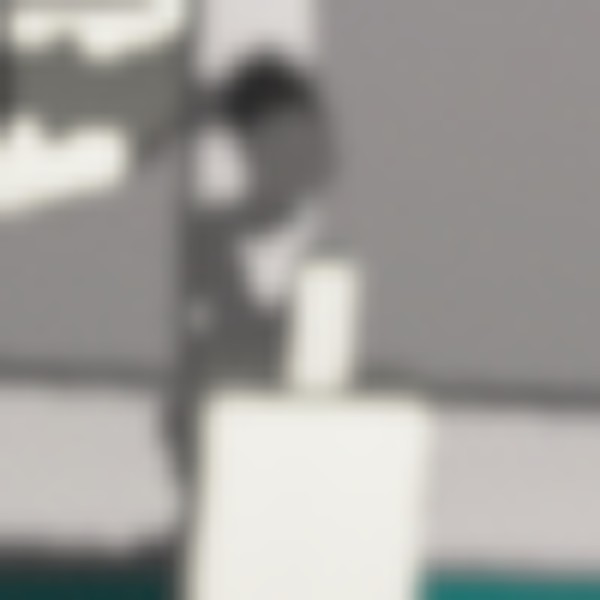

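View pics/w9zz.png

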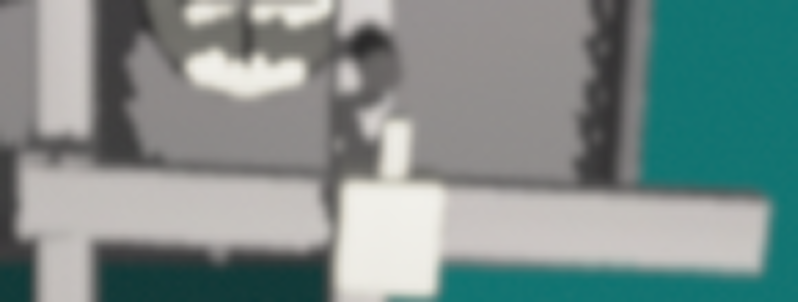

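```bash
cat > meas.py <<'E'
from h import *
def run(stf,pin,ptr,cbL,cbR,tipF=None,tipM=None,hp=18.4):
    s=np.load(stf);st={k:s[k] for k in s};E_=ext('wrist',st);z0=st['ee_pos'][2]
    z=z0+hp
    L,Rr=onz('wrist',cbL,z-2,E_),onz('wrist',cbR,z-2,E_)
    d=(L-Rr)[:2];print('crossbar len',np.hypot(*d));Y=d/np.hypot(*d);X=np.array([Y[1],-Y[0]])
    yaw=np.degrees(np.arctan2(X[1],X[0]))
    P,Q=onz('wrist',pin,z,E_)[:2],onz('wrist',ptr,z,E_)[:2]
    print('yaw',yaw,'pin-ptr X,Y',(P-Q)@X,(P-Q)@Y)
    g=Q-54*X;t=st['ee_pos'][:2]
    print('grip x-from-pointer rel TCP along X,Y', (Q-t)@X-54,(Q-t)@Y)
    if tipF is not None:
        a,b=onz('wrist',tipF,z-14,E_),onz('wrist',tipM,z-14,E_)
        print('tips',a,b,'mid',(a+b)/2, 'gap',np.hypot(*(a-b)[:2]))
        print('tip rel pointer X',((a[:2]-Q)@X),((b[:2]-Q)@X), 'Y',((a[:2]-Q)@Y),((b[:2]-Q)@Y))
E
python3 - <<'E'
from meas import *
w=lambda u,v:(280+(u+.5)/5.5-.5,155+(v+.5)/5.5-.5)
y=lambda u,v:(325+(u+.5)/12-.5,155+(v+.5)/12-.5)
q=lambda u,v:(230+(u+.5)/4-.5,80+(v+.5)/4-.5)
run('st9.npz',y(288,158),y(328,262),w(25,158),w(770,200),q(252,52),q(463,54))
E
```

```text
crossbar len 51.21274595532435
yaw -23.125302036129813 pin-ptr X,Y 3.1608360246119798 1.5031261973998695
grip x-from-pointer rel TCP along X,Y -2.043126095514573 -9.31444545266605
tips [518.9100482  237.72136697 117.96089243] [511.9879308  218.99522204 117.96089243] mid [515.4489895  228.3582945  117.96089243] gap 19.964573963375507
tip rel pointer X 27.71486794810263 28.703522982933002 Y 23.6801640962657 3.740084488571157
```

The pin is about 1.5 mm past the pointer, so I'll back off slightly.

```bash
python3 -m pendant '[{"fingers":0.267,"xyz":[0,0,0.01],"delta_rot":[0,0,0]},{"fingers":0.267,"xyz":[0,0,0.015],"delta_rot":[0,0,0]},{"fingers":0.267,"xyz":[0,0,0.015],"delta_rot":[0,0,0]},{"fingers":0.267,"xyz":[0,0,0.015],"delta_rot":[0,0,0]},{"fingers":0.267,"xyz":[0,0,0.015],"delta_rot":[0,0,0]},{"fingers":0.267,"xyz":[0,0,0.015],"delta_rot":[0,0,0]}]'
cat > shot.py <<'E'
import sys
from h import *
k=sys.argv[1]
st=manip.state();print(st['ee_pos'],st['gripper_width'])
np.savez(f'st{k}.npz',ee_pos=st['ee_pos'],tcp_rot=st['tcp_rot'])
im=np.mean([manip.grab_frame('wrist')[:,:,::-1] for _ in range(3)],0).astype('uint8');cv2.imwrite(f'pics/wrist{k}.png',im)
cv2.imwrite(f'pics/w{k}zz.png',cv2.resize(im[155:210,280:425],None,fx=5.5,fy=5.5,interpolation=cv2.INTER_CUBIC))
cv2.imwrite(f'pics/w{k}zy.png',cv2.resize(im[155:205,325:375],None,fx=12,fy=12,interpolation=cv2.INTER_CUBIC))
s=manip.grab_frame('side')[:,:,::-1];cv2.imwrite(f'pics/side{k}.png',s);cv2.imwrite(f'pics/s{k}z.png',cv2.resize(s[280:395,260:470],None,fx=3.8,fy=3.8,interpolation=cv2.INTER_CUBIC))
s=manip.grab_frame('scene')[:,:,::-1];cv2.imwrite(f'pics/scene{k}.png',s);cv2.imwrite(f'pics/c{k}z.png',cv2.resize(s[60:180,290:420],None,fx=5,fy=5,interpolation=cv2.INTER_CUBIC))
E
python3 shot.py 10
```

```text
time: 18.75
ee_pos: [440.4, 256.4, 115.8]
tcp_rot: [3.095, -0.537, -0.0]
ft_force: [-0.2, -0.8, -0.1]
gripper_width: 0.367
[440.43152432 256.39816306 115.81512893] 0.36685103629312393
```

View pics/w10zy.png

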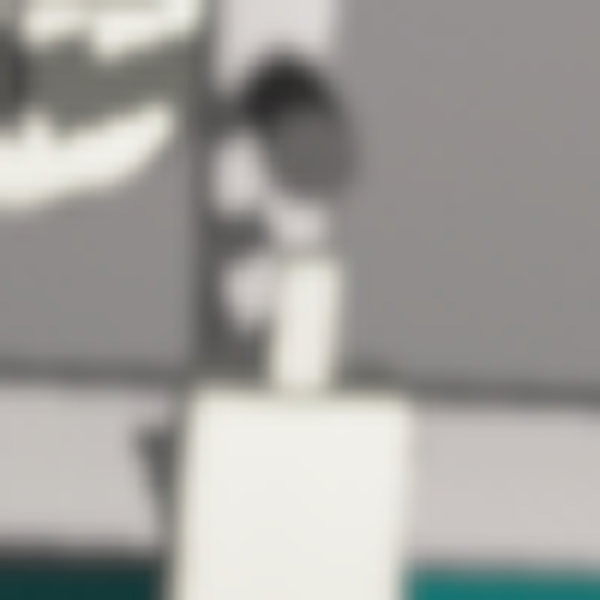

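View pics/w10zz.png

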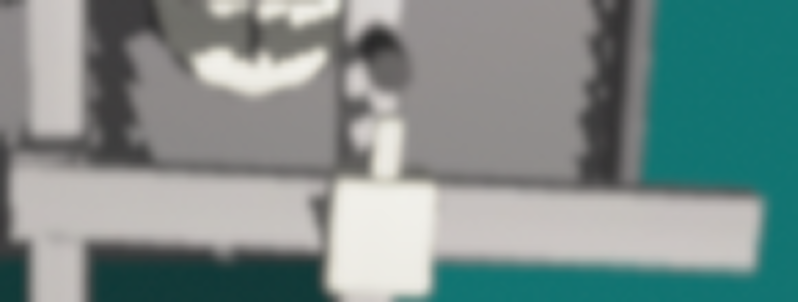

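View pics/s10z.png

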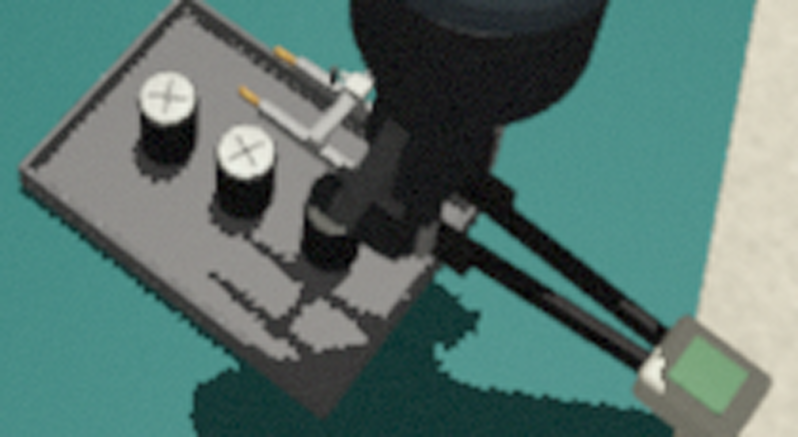

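View pics/c10z.png

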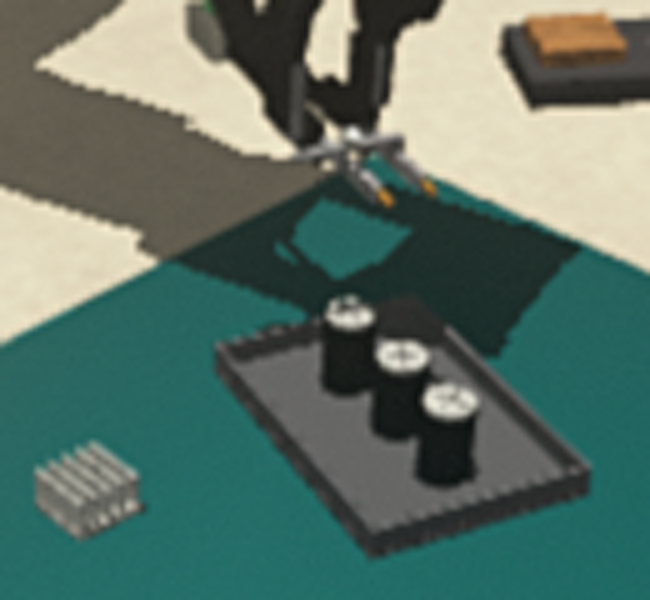

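Run:
```python
from meas import *
w=lambda u,v:(280+(u+.5)/5.5-.5,155+(v+.5)/5.5-.5)
y=lambda u,v:(325+(u+.5)/12-.5,155+(v+.5)/12-.5)
for hp in (16,18.4,21): run('st10.npz',y(310,150),y(317,258),w(14,156),w(763,199),hp=hp)
s=lambda u,v:(260+u/3.8,280+v/3.8); c=lambda u,v:(290+u/5,60+v/5)
print(tri(ray('side',s(240,87)),ray('scene',c(434,192))),tri(ray('side',s(275,46)),ray('scene',c(393,205))))
for z in (125,130,135): print(z,onz('side',s(707,372),z),onz('side',s(707,372),z)[:2]-[515.4,228.4])
```

```text
crossbar len 52.45577100050765
yaw -23.144352849967795 pin-ptr X,Y 3.404710656293606 0.5242281144256177
grip x-from-pointer rel TCP along X,Y -2.533731670863908 -9.213893751672067
crossbar len 51.4793431430969
yaw -23.144352849967795 pin-ptr X,Y 3.340335746158857 0.5143162184782396
grip x-from-pointer rel TCP along X,Y -1.9487301687303642 -8.942522318712841
crossbar len 50.421546297568575
yaw -23.144352849967834 pin-ptr X,Y 3.2705962601794742 0.5035783312018163
grip x-from-pointer rel TCP along X,Y -1.3149785414189665 -8.64853659967357
(array([519.36752904, 238.67734364, 119.65081967]), np.float64(2.4604955690253894)) (array([512.98823731, 218.46232416, 119.13036156]), np.float64(3.9998161994755606))
125 [337.00308403 290.54844255 125.        ] [-178.39691597   62.14844255]
130 [337.65093048 292.667831   130.        ] [-177.74906952   64.267831  ]
135 [338.29877693 294.78721944 135.        ] [-177.10122307   66.38721944]
```

The pin is still 0.5 mm past. The tips triangulate to about 119.5 mm high and sit over the tray centre. One small final correction follows.

```bash
python3 -m pendant '[{"fingers":0.259,"xyz":[0,0,0],"delta_rot":[0,0,0]},{"fingers":0.259,"xyz":[0,0,0],"delta_rot":[0,0,0]},{"fingers":0.259,"xyz":[0,0,0],"delta_rot":[0,0,0]},{"fingers":0.259,"xyz":[0,0,0],"delta_rot":[0,0,0]},{"fingers":0.259,"xyz":[0,0,0],"delta_rot":[0,0,0]},{"fingers":0.259,"xyz":[0,0,0],"delta_rot":[0,0,0]}]'
python3 shot.py 11
```

```text
time: 19.6
ee_pos: [440.5, 256.4, 115.8]
tcp_rot: [-3.095, 0.537, 0.0]
ft_force: [-0.4, -0.0, -0.9]
gripper_width: 0.372
[440.47328456 256.36527844 115.83386182] 0.3720694788925397
```

View pics/w11zy.png

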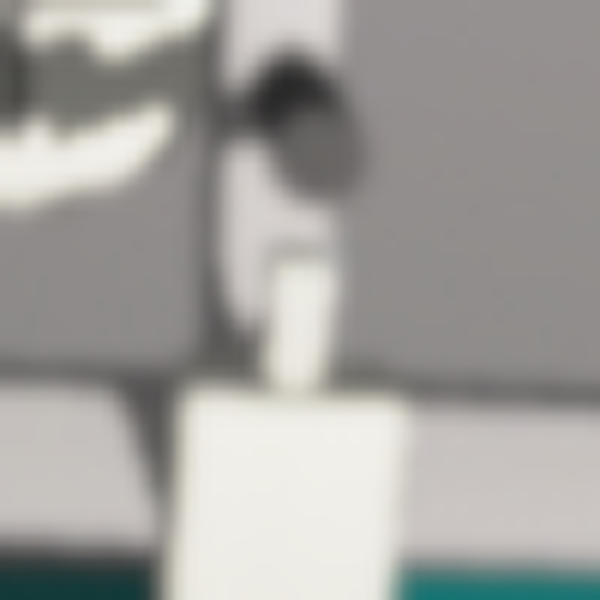

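View pics/w11zz.png

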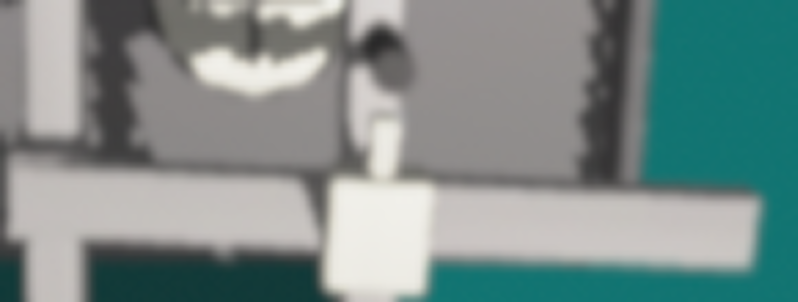

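View pics/wrist11.png

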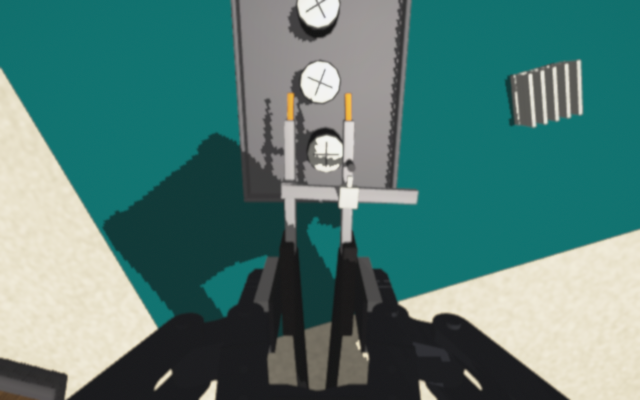

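Run:
```python
from meas import *
w=lambda u,v:(280+(u+.5)/5.5-.5,155+(v+.5)/5.5-.5)
y=lambda u,v:(325+(u+.5)/12-.5,155+(v+.5)/12-.5)
q=lambda u,v:(u,v)
run('st11.npz',y(318,150),y(304,258),w(10,156),w(761,198),(291,94),(348.5,94))
im=cv2.imread('pics/wrist11.png').astype(float)
# subpixel: bright nose centre per row, and pin-top
for r in range(177,187):
    row=im[r,325:375].mean(1); print(r,row[18:36].round(0).astype(int).tolist())
for r in range(160,175):
    row=im[r,325:375].mean(1); print(r,row[18:36].round(0).astype(int).tolist())
```

```text
crossbar len 51.60353417480173
yaw -23.06621008365098 pin-ptr X,Y 3.3781479941772052 -0.12988846923328992
grip x-from-pointer rel TCP along X,Y -1.9857227822524948 -8.626772111183206
tips [519.13204069 239.07108076 120.23386182] [511.7682535  218.56143154 120.23386182] mid [515.45014709 228.81625615 120.23386182] gap 21.791536731619416
tip rel pointer X 27.131698080067064 28.39219523795005 Y 23.533273517471414 1.7782230684265503
177 [146, 187, 203, 197, 190, 206, 215, 215, 212, 196, 166, 147, 142, 142, 142, 142, 142, 142]
178 [137, 183, 202, 198, 197, 218, 228, 229, 225, 208, 170, 147, 142, 142, 142, 142, 142, 142]
179 [129, 174, 198, 197, 200, 221, 231, 232, 227, 208, 169, 146, 142, 142, 141, 142, 142, 142]
180 [115, 157, 186, 190, 197, 221, 231, 232, 225, 200, 163, 145, 141, 141, 141, 142, 142, 141]
181 [101, 133, 163, 168, 187, 220, 231, 232, 223, 192, 156, 143, 141, 141, 141, 141, 141, 141]
182 [91, 111, 132, 144, 180, 220, 230, 231, 221, 187, 153, 142, 141, 140, 141, 141, 141, 141]
183 [89, 96, 107, 131, 181, 220, 230, 229, 218, 181, 149, 140, 139, 139, 140, 140, 141, 141]
184 [
[... 950 characters left out ...]
 109, 124, 137, 143, 144, 144, 144]
168 [143, 180, 195, 185, 151, 117, 103, 101, 101, 102, 104, 109, 124, 137, 142, 144, 144, 144]
169 [151, 190, 205, 196, 167, 132, 111, 103, 102, 103, 105, 113, 127, 138, 142, 144, 144, 144]
170 [154, 192, 206, 203, 185, 157, 130, 114, 109, 108, 111, 121, 133, 140, 143, 144, 143, 143]
171 [156, 192, 207, 208, 201, 184, 162, 145, 135, 129, 126, 132, 138, 142, 143, 143, 143, 143]
172 [156, 192, 207, 209, 208, 201, 191, 183, 173, 157, 143, 140, 141, 143, 143, 143, 143, 143]
173 [157, 192, 206, 209, 209, 207, 206, 204, 195, 175, 153, 144, 142, 143, 143, 143, 143, 142]
174 [157, 193, 207, 207, 203, 200, 199, 201, 195, 179, 156, 145, 142, 142, 142, 142, 142, 143]
```

The pin is in line with the pointer to within about 0.15 mm. The tip midpoint is at (515.5, 228.8) against the tray centre (516, 228), and the three caps are standing. Handing in.

Run:
```python
from plant import manip
st=manip.state();print(st['time'],abs(st['dq']).max(),st['gripper_width'])
print(manip.sign_off())
```

```text
19.85 0.0026356273785921158 0.37001004799306203
the job is handed in; nothing more can be done
None
```

I stood two black capacitors from the mat upright in the tray, making three. The spare one, the purple look-alikes and the other bits on the bench were left alone. I then picked up the tweezers by their pads, squeezed them to the rider's gap and handed the job in at 19.85 s, still holding them.

- **Gap:** the last wrist picture put the pin between 0 and 0.13 mm from the pointer. I overshot twice, by 1.5 mm and then 0.5 mm, and backed off each time.
- **Tips:** their midpoint was at (515.5, 228.8), against the tray centre at about (516, 228). Their height was about 119 to 120 mm.
- **Level:** I did not measure tilt directly. The tips' height matched the height expected at the grip, so the tweezers looked level.
- **Angle in the fingers:** the tweezers sit turned about 3.5° about the vertical in the fingers. I allowed for this in the measurements.
- **Disagreement:** the two camera rays used for the tip heights missed each other by 2.5 to 4 mm, so that height is less certain than the wrist-camera figures.
- **Arm:** it was still at hand-in, and the gripper opening read 0.37.

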